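# Tare the portion scale for an ingredient cup

## Robot

A 6-joint arm with a two-finger parallel gripper is mounted at the origin on the work surface. World frame = base frame: x ahead of the robot, y to its left, z up, the work surface at z = 0. Lengths are in m, angles in rad, forces in N, time in s.
With the tool pointing down it reaches from about 0.225 to 0.875 m from the base axis. Payload 3.4 kg.
Tool frame: the origin (TCP) lies between the finger pads, 19 mm behind the fingertips; this is the grasp point; y points along the fingers, x is the direction in which the jaws open and shut, and the axes are right-handed (so a half turn about y gives the same grasp; the last joint's range is limited). The gripper opens to 85 mm and grips with 20 to 120 N. Pads are 22 mm wide; open, the fingers measure 114 mm over their backs; the gripper's body (76 mm by 85 mm) begins 54 mm behind the grasp point. The pads swing forward as they close: fully open they stand 13 mm farther back than shut.
Start: joints at [-1.249, 0.276, 1.505, -0, 1.361, -0.121], TCP at [0.246, -0.52, 0.25] pointing down, gripper open.
Joint ranges: [-2.89, 2.89], [-0.75, 2.08], [0.22, 2.7], [-1.18, 4.32], [0.11, 2.71], [-2.7, 2.7]. Speed limits (rad/s): [2.57, 2.57, 3.14, 3.14, 3.14, 3.14].

## Interface

Orientations are given as a unit quaternion [w, x, y, z].
In Python, from rig import manip gives the robot as it stands.
- The arm moves only by the tool arm_command, never from a script. Its argument "commands" is a list of rows, each a list of 3 entries, a list of its own where there are three numbers: the finger opening in cm, from 0 to 8.54, then the shift along the world's x, y, z in cm, then the turn about the world's z in rad. A call has 1 to 12 rows; each row shifts and turns the commanded pose from where the row before left it; what a row does not reach is not made up. A row lasts 1/10 s, in which the tool goes at most 50 mm and 8.59 degrees, less where a joint would pass 70% of its speed; a pose out of reach is approached as far as the arm can. A call with a gripper value outside its range is refused whole. The fingers move at their own pace and stop on an object; "grip_force" is the grip in N (left out, the last holds). Time passes only in rows, so rows that do not move let the fingers close. It gives the time, the measured TCP pose, the force and the opening at its end, in the units of the state.
- manip.get_state(): the state, without advancing time (a new reading comes with each control period).
- manip.get_image(name): name is "scene" or "top" or "wrist"; returns a dict with "pixels" (400x640x3 uint8, red, green, blue), "range_z" (400x640 float32, m along the optical axis (not along the pixel's ray), 0 where there is no reading), "intrinsics" (3x3 intrinsics, pixels), "R" (3x3) and "t" (3): a world point X has camera coordinates R X + t. Camera axes: x right, y down, z forward; pixel columns grow to the right and rows downward; lengths in m; the calibration is good to about 2 mm. The wrist camera is an equidistant fisheye: a pixel r from the principal point sees the ray r / f radians off the axis. A picture is of the moment at which its call begins.
- manip.sign_off(): hands the job in, once; it reports no verdict.
The state is a dict: "clock": time; "qpos": joint angles; "qd": joint speeds; "effort": joint torques, N m; "position": TCP position; "ee_rot": TCP orientation; "contact_force": force on the tool from outside, world axes, zero at the start; "moment": the same for the moment, N m; "width": finger opening in m.
Only numpy, scipy, OpenCV 4.12 (cv2) and the standard library are available. Lean on these libraries where they do the work, as an engineer would, in place of code of your own. Each camera call takes 0.05 s, during which the arm holds its last target.

## Task

Stand the empty straight-sided steel cup upright near the middle of the portion scale's platform, setting it down gently so the scale is never overloaded, and let go of it. Then tare the scale: with the cup still on it, turn the black knob on the sloping dial until the dial's wedge-shaped zero mark lines up with the tip of the needle to within half a division, and let go. Leave the bowl and the shaker where they are.

Things in the scene. Friction and masses are not known exactly. Their poses are not given: they have to be found in the camera images.
- cup: empty open-topped straight-sided steel cup, outside diameter 64 mm, 75 mm tall, wall 3 mm, about 150 to 270 g (differs from run to run); origin at the centre of its underside, z up. It starts upright on the counter, its mouth open, in one of three places it can share out with the bowl and the shaker
- bowl: bystander: low round steel bowl, 82 mm across the rim, 42 mm tall; origin at the centre of its underside
- shaker: bystander: closed steel shaker with a domed top, 64 mm across, 96 mm tall; origin at the centre of its underside
- scale: white mechanical portion scale, fixed, 190 mm wide (y), about 290 mm deep (x), body 110 mm tall; origin on the counter under it; front looks along its own -x. Front part: a panel sloping 30 degrees from level, from 35 mm height at x = -0.135 up to 110 mm at x = -0.005, with the 144 mm dial in its middle; the platform is behind
- knob_grip (a point): grip point on the axis of the tare knob: round, fluted, black plastic, 40 mm diameter, 26 mm tall, on the dial's clear window. The point is 24 mm above the window (2 mm below the knob's top); with the TCP here the fingertips clear the window by 5 mm. z axis: the knob's axis, out of the panel, leaning 30 degrees from vertical to the scale's front; x axis: to the zero mark, turning with the dial
- dial (a joint): angle of the knob, window and white dial card, turning as one: rad, 0 when the zero mark is at the top of the slope, growing clockwise as seen when facing the dial; stops at -3.14 and 3.14; stays where it is left, held by a drag of 0.12 N m. The card has 40 divisions of 25 g (9 degrees) each
- zero_mark (a point): inner point of the dial's zero mark, a solid black wedge at the rim of the card, bigger than the other ticks, pointing to the middle; 60 mm from the knob's axis; turns with the dial
- needle (a joint): angle of the thin black needle over the card: rad, same zero and direction as the dial's angle; 0 with the platform empty, 6.283 rad clockwise for each kg on the platform (so about 0.9 to 1.7 with the cup on). Moved only by the load
- needle_tip (a point): tip of the needle, 60 mm from the knob's axis, in the same plane as zero_mark: the two points coincide when the scale is tared
- platform (a joint): how far the weighing platform has sunk, m: 0 empty, 15 mm for each kg (0.65 N per mm), damped; over 20 mm is an overload, the stop is at 22 mm
- platform_top (a point): centre of the top face of the steel weighing platform, 150 mm (scale's x) by 190 mm (scale's y), 6 mm thick; 142 mm above the counter when empty; z up
Things that resemble listed ones, but are neither listed nor needed, are in the scene too. Leave any blue or red look-alike of the cup alone.

How it is judged:
By the outcome, as a careful person would: the job done as asked, in the order asked, and still so for the second after the job is handed in, with the robot touching nothing.
It also fails if it takes over 54 s, if anything falls off the work surface, if the arm or the gripper's body presses on something with over 40 N, if the wrist force passes 120 N, or if a joint passes its speed limit or range.

## Working session

There is one attempt and no reset: what is moved stays moved. The work goes in short steps, Python scripts to look and compute and a tool call to move; the robot and the scene stay as the last step left them, time stands still between calls to the robot, and variables do not carry over. Pictures are saved under pics/ and viewed, and the job is handed in when it is done.

Besides the shell and the picture viewer there is one more tool, called after "Emit:" as name(argument=value, ...), one argument or row to a line, values as JSON. arm_command: Moves the arm, as the interface text tells. Its arguments: {"type":"object","properties":{"commands":{"type":"array"},"grip_force":{"type":"number"}},"required":["commands"]}

```bash
mkdir -p pics; ls
python3 - <<'E'
from rig import manip
import cv2, numpy as np
print(manip.get_state())
for n in ("scene","top","wrist"):
    d=manip.get_image(n); cv2.imwrite(f"pics/a_{n}.png",d["pixels"][:,:,::-1]); np.savez(f"a_{n}.npz",**d)
    print(n,d["intrinsics"].round(1).tolist(),d["R"].round(3).tolist(),d["t"].round(3))
E
```

```text
pics
{'clock': 0.0, 'qpos': array([-1.24897464e+00,  2.76590844e-01,  1.50612039e+00,  2.12040543e-05,
        1.36070388e+00, -1.21001717e-01]), 'qd': array([ 0.00135832, -0.00064849,  0.00116393,  0.0010652 , -0.00078877,
       -0.00079353]), 'effort': array([ 6.97760534e-04, -4.16773224e+01, -2.45808131e+01, -2.62983713e-04,
        1.10640991e-02, -1.09728706e-06]), 'position': array([ 0.24622789, -0.51907065,  0.24914713]), 'ee_rot': array([ 0.59800998, -0.59718333,  0.37848618, -0.37749748]), 'contact_force': array([ 0.21346876, -0.17454489, -0.6408134 ]), 'moment': array([-0.02717559,  0.03570498, -0.00212706]), 'width': 0.08557761124448364}
scene [[477.6, 0.0, 322.5], [0.0, 477.6, 197.8], [0.0, 0.0, 1.0]] [[0.365, 0.931, 0.023], [0.486, -0.17, -0.857], [-0.794, 0.324, -0.514]] [-0.307 -0.128  1.527]
top [[466.0, 0.0, 323.1], [0.0, 466.0, 194.5], [0.0, 0.0, 1.0]] [[-0.014, -1.0, 0.021], [-0.983, 0.01, -0.184], [0.184, -0.023, -0.983]] [0.116 0.555 0.898]
wrist [[309.7, 0.0, 320.4], [0.0, 309.7, 197.2], [0.0, 0.0, 1.0]] [[0.428, -0.904, -0.001], [-0.864, -0.409, 0.292], [-0.264, -0.124, -0.956]] [-0.574 -0.038  0.379]
```

View pics/a_scene.png

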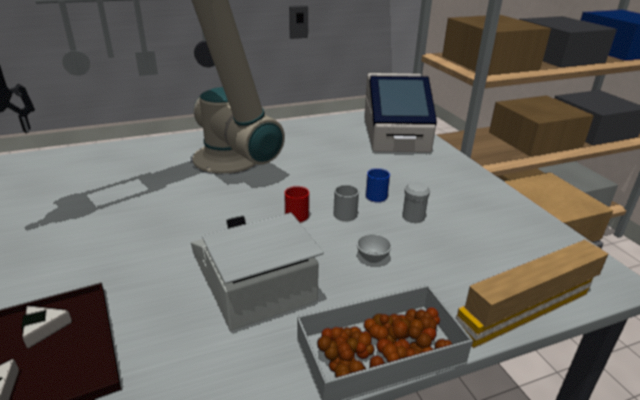

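View pics/a_top.png

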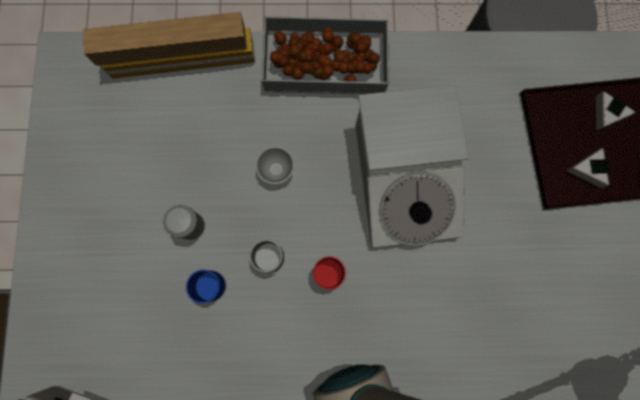

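View pics/a_wrist.png

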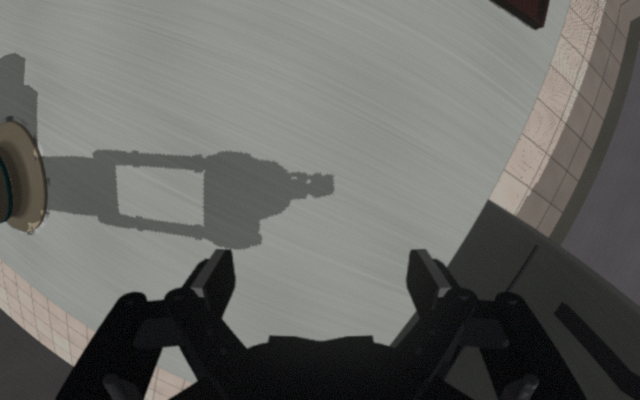

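The scene (640x400) shows these candidates for the cup:
- Grey open cup, scene (346,203), top (267,257).
- Red look-alike, top (328,273).
- Blue look-alike, top (205,286).
- Shaker with a dome, top (181,222).
- Bowl, top (275,167).

I choose the grey open one at top (267,257). The scale's dial is at top (418,209) and its platform at (412,128). Next I'll take a close crop and measure.

```bash
cat > h.py <<'E'
import numpy as np, cv2
def load(n): return dict(np.load(n))
def world(d,u,v,z=None,rz=None):
    K=d["intrinsics"];ray=np.array([(u-K[0,2])/K[0,0],(v-K[1,2])/K[1,1],1.])
    R,t=d["R"],d["t"]; c=-R.T@t; r=R.T@ray
    if rz is not None: return c+r*rz
    return c+r*(z-c[2])/r[2]
def cloud(d):
    K=d["intrinsics"];h,w=d["range_z"].shape;u,v=np.meshgrid(np.arange(w),np.arange(h))
    Z=d["range_z"];P=np.stack([(u-K[0,2])/K[0,0]*Z,(v-K[1,2])/K[1,1]*Z,Z],-1)
    return (P-d["t"])@d["R"]
E
python3 - <<'E'
from h import *
d=load("a_top.npz");P=cloud(d);img=d["pixels"][:,:,::-1]
cv2.imwrite("pics/crop.png",np.hstack([cv2.resize(img[220:300,220:320],(400,320),interpolation=2),cv2.resize(img[160:260,350:480],(400,320),interpolation=2)]))
def circ(u0,u1,v0,v1,zl,zh,n):
    s=P[v0:v1,u0:u1].reshape(-1,3);s=s[(s[:,2]>zl)&(s[:,2]<zh)]
    print(n,len(s),s.min(0).round(3),s.max(0).round(3),((s.min(0)+s.max(0))/2).round(3))
circ(240,295,230,285,.06,.09,"cup rim")
circ(305,355,245,300,.06,.09,"red rim")
circ(180,232,262,312,.06,.09,"blue rim")
circ(250,300,140,195,.03,.06,"bowl")
circ(155,210,200,245,.06,.11,"shaker")
# platform
m=((P[...,2]>.132)&(P[...,2]<.152)).astype(np.uint8);m[:, :340]=0;m[:,480:]=0;m[:80]=0;m[260:]=0
s=P[m>0];r=cv2.minAreaRect((s[:,:2]*1000).astype(np.float32));print("plat",r,np.median(s[:,2]),len(s))
print(P[209,400],P[212,419],P[190,405])
# panel plane fit
s=P[185:235,385:455].reshape(-1,3)
for i in range(4):
    A=np.c_[s[:,:2],np.ones(len(s))];c=np.linalg.lstsq(A,s[:,2],rcond=None)[0];e=s[:,2]-A@c;s=s[abs(e)<max(.004,1.5*e.std())] if i<3 else s
print("plane",c,e.std(),len(s),"slope",np.degrees(np.arctan(np.hypot(*c[:2]))),"yaw",np.degrees(np.arctan2(c[1],c[0])))
# knob: dark blob
g=cv2.cvtColor(img,cv2.COLOR_BGR2GRAY);k=(g<45).astype(np.uint8);k[:170]=0;k[250:]=0;k[:,:370]=0;k[:,470:]=0
n,l,st,ce=cv2.connectedComponentsWithStats(k);print([(st[i],ce[i].round(1)) for i in range(1,n) if st[i][4]>15])
E
```

```text
cup rim 205 [0.403 0.191 0.06 ] [0.465 0.252 0.079] [0.434 0.222 0.069]
red rim 177 [0.368 0.068 0.061] [0.43  0.131 0.081] [0.399 0.1   0.071]
blue rim 266 [0.345 0.31  0.06 ] [0.409 0.373 0.079] [0.377 0.341 0.069]
bowl 400 [0.582 0.168 0.03 ] [0.662 0.248 0.047] [0.622 0.208 0.038]
shaker 912 [0.47  0.355 0.06 ] [0.532 0.419 0.099] [0.501 0.387 0.079]
plat ((669.116943359375, -61.43950653076172), (150.526123046875, 190.68902587890625), 6.124553680419922) 0.14200917094753404 7509
[ 0.51913489 -0.0400011   0.08487112] [ 0.50976057 -0.0721765   0.10572194] [ 0.55366106 -0.04821767  0.10138023]
plane [ 0.57319657  0.06295428 -0.21198057] 0.0016817057166546203 2850 slope 29.96961312587576 yaw 6.26768436176229
[(array([409, 201,  23,  23, 387], dtype=int32), array([420. , 212.3]))]
```

View pics/crop.png

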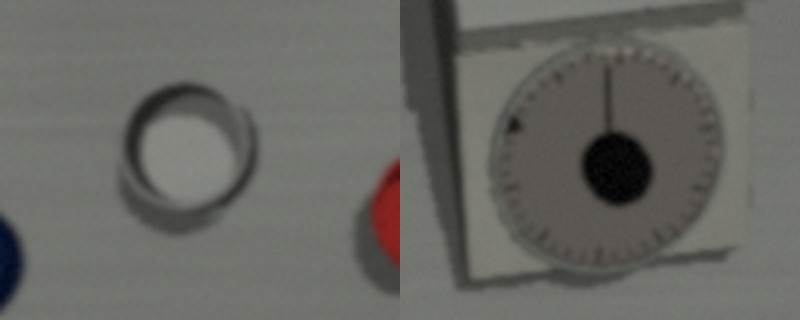

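Left crop: an open, grey, straight-sided cup at top (267,257), 62 mm across and 79 mm at most in height, so it is the wanted one. Right crop: the wedge is at the left of the dial and the needle points up.

Run:
```python
from rig import manip
from scipy.spatial.transform import Rotation as R
import numpy as np
s=manip.get_state();q=s["ee_rot"];M=R.from_quat(np.r_[q[1:],q[0]]).as_matrix();print(M.round(3));print("jaw angle",np.degrees(np.arctan2(M[1,0],M[0,0])))
d=dict(np.load("a_wrist.npz"));c=-d["R"].T@d["t"];print("wristcam",c,"rel",M.T@(c-s["position"]))
```

```text
[[ 0.428 -0.     0.904]
 [-0.904  0.001  0.428]
 [-0.001 -1.     0.   ]]
jaw angle -64.63099361938211
wristcam [ 0.31333333 -0.48757184  0.3733036 ] rel [ 2.17378218e-06 -1.23941776e-01  7.41934425e-02]
```

Emit:
arm_command(
  commands=[
    [8.5,[1.0,4.1,0],0.063],
    [8.5,[1.0,4.1,0],0.063],
    [8.5,[1.0,4.1,0],0.063],
    [8.5,[1.0,4.1,0],0.063],
    [8.5,[1.0,4.1,0],0.063],
    [8.5,[1.0,4.1,0],0.063],
    [8.5,[1.0,4.1,0],0.063],
    [8.5,[1.0,4.1,0],0.063],
    [8.5,[1.0,4.1,0],0.063],
    [8.5,[1.0,4.1,0],0.063],
    [8.5,[1.0,4.1,0],0.063],
    [8.5,[1.0,4.1,0],0.063],
  ],
  grip_force=30,
)

```text
clock: 1.35
position: [0.3662, -0.0259, 0.2501]
ee_rot: [-0.695, 0.695, -0.13, 0.13]
contact_force: [0.2, 0.1, -0.7]
width: 0.0852
```

Emit:
arm_command(
  commands=[
    [8.5,[1.0,3.5,-0.5],0.054],
    [8.5,[1.0,3.5,-1],0.054],
    [8.5,[1.0,3.5,-1],0.054],
    [8.5,[1.0,3.5,-1],0.054],
    [8.5,[1.0,3.5,-1],0.054],
    [8.5,[1.0,3.5,-1],0.054],
    [8.5,[0.8,3.5,-0.5],0.048],
    [8.5,[0,0,0],0],
    [8.5,[0,0,0],0],
  ],
)

```text
clock: 2.25
position: [0.4339, 0.2177, 0.1895]
ee_rot: [-0.707, 0.707, 0.0, -0.001]
contact_force: [-0.0, 0.3, -0.4]
width: 0.0849
```

Run:
```python
from rig import manip
import cv2, numpy as np
print(manip.get_state()["position"])
for n in ("scene","top","wrist"):
    d=manip.get_image(n); cv2.imwrite(f"pics/b_{n}.png",d["pixels"][:,:,::-1]); np.savez(f"b_{n}.npz",**d)
```

```text
[0.433916   0.21773097 0.18945446]
```

View pics/b_wrist.png

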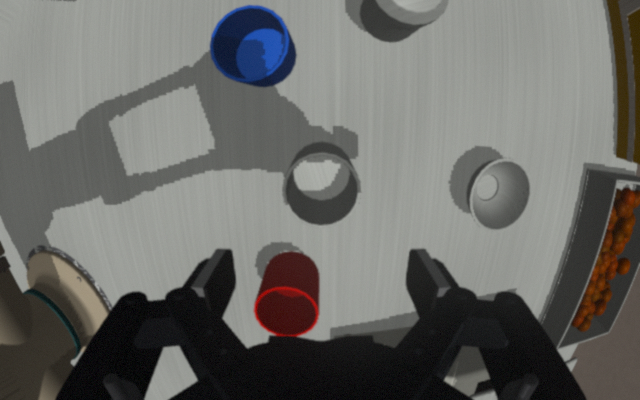

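The wrist view shows the grey cup at about (321,183), centred between the fingers, with red at (288,290) and blue at (252,45). I'll cross-check the cup centre from this view.

```bash
cat >> h.py <<'E'
def fcloud(d):
    K=d["intrinsics"];h,w=d["range_z"].shape;u,v=np.meshgrid(np.arange(w),np.arange(h))
    x=(u-K[0,2])/K[0,0];y=(v-K[1,2])/K[1,1];r=np.hypot(x,y)+1e-9
    k=np.tan(r)/r;Z=d["range_z"]
    return (np.stack([x*k*Z,y*k*Z,Z],-1)-d["t"])@d["R"]
E
python3 - <<'E'
from h import *
d=load("b_wrist.npz");P=fcloud(d)
s=P[130:235,275:370].reshape(-1,3);s=s[(s[:,2]>.068)&(s[:,2]<.085)]
print(len(s),s.min(0),s.max(0),(s.min(0)+s.max(0))/2)
E
```

```text
1134 [0.40256514 0.19157643 0.06800796] [0.46577348 0.25448967 0.07744192] [0.43416931 0.22303305 0.07272494]
```

Emit:
arm_command(
  commands=[
    [8.5,[0,0.5,-2],0],
    [8.5,[0,0,-3],0],
    [8.5,[0,0,-3],0],
    [8.5,[0,0,-3],0],
    [8.5,[0,0,-2],0],
    [8.5,[0,0,-1],0],
    [8.5,[0,0,0],0],
    [5.5,[0,0,0],0],
    [5.5,[0,0,0],0],
    [5.5,[0,0,0],0],
    [5.5,[0,0,0],0],
    [5.5,[0,0,0],0],
  ],
  grip_force=30,
)

```text
clock: 3.6
position: [0.4355, 0.2226, 0.0514]
ee_rot: [0.707, -0.707, -0.001, -0.001]
contact_force: [1.0, -1.5, 6.8]
width: 0.0619
```

Emit:
arm_command(
  commands=[
    [5.5,[0,0,1],0],
    [5.5,[0,0,2],0],
    [5.5,[0,0,4],0],
    [5.5,[0,0,4],0],
    [5.5,[0,0,4],0],
    [5.5,[0,0,3],0],
    [5.5,[0,0,1],0],
    [5.5,[0,0,0],0],
    [5.5,[0,0,0],0],
  ],
)

```text
clock: 4.5
position: [0.4332, 0.2221, 0.2385]
ee_rot: [-0.707, 0.707, -0.001, -0.001]
contact_force: [-0.5, 0.1, -2.6]
width: 0.0624
```

Run:
```python
from rig import manip
import cv2, numpy as np
s=manip.get_state();print(s["position"],s["contact_force"],s["width"])
d=manip.get_image("scene"); cv2.imwrite("pics/c_scene.png",d["pixels"][100:300,200:450,::-1]); np.savez("c_scene.npz",**d)
d=manip.get_image("wrist"); cv2.imwrite("pics/c_wrist.png",d["pixels"][:,:,::-1]); np.savez("c_wrist.npz",**d)
```

```text
[0.43319916 0.22207888 0.23852189] [-0.53934682  0.12687341 -2.58708738] 0.06235834624700183
```

View pics/c_scene.png

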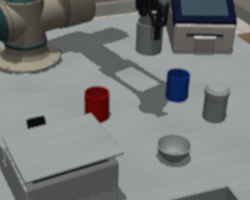

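View pics/c_wrist.png

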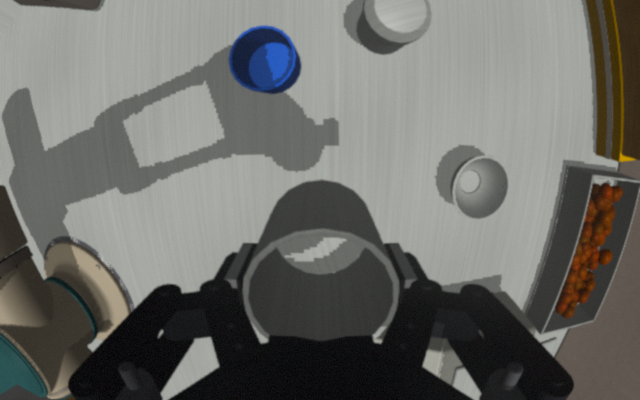

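Run:
```python
from h import *
d=load("c_wrist.npz");P=fcloud(d)
s=P[220:345,245:398].reshape(-1,3);s=s[(s[:,2]>.245)&(s[:,2]<.28)]
print(len(s),np.percentile(s,[1,50,90,99],axis=0).round(4))
for (u,v) in [(321,232),(248,290),(394,290),(320,338)]: print(P[v,u])
```

```text
6564 [[0.4026 0.1937 0.2453]
 [0.4331 0.2251 0.2566]
 [0.4604 0.2527 0.2619]
 [0.4638 0.2542 0.2626]]
[0.43307239 0.25273405 0.26151075]
[0.40430336 0.22740306 0.26182633]
[0.46189526 0.22729325 0.26154914]
[0.43259742 0.19375543 0.25235648]
```

Emit:
arm_command(
  commands=[
    [5.5,[1.2,-1.4,0.5],0],
    [5.5,[2.4,-2.8,0.5],0],
    [5.5,[2.4,-2.8,0],0],
    [5.5,[2.4,-2.8,0],0],
    [5.5,[2.4,-2.8,0],0],
    [5.5,[2.4,-2.8,0],0],
    [5.5,[2.4,-2.8,0],0],
    [5.5,[2.4,-2.8,0],0],
    [5.5,[2.4,-2.8,0],0],
    [5.5,[2.4,-2.8,0],0],
    [5.5,[1.2,-1.8,0],0],
    [5.5,[0,0,0],0],
  ],
)

```text
clock: 5.8
position: [0.6754, -0.0647, 0.2466]
ee_rot: [-0.707, 0.707, -0.002, -0.0]
contact_force: [-1.1, 0.2, -2.7]
width: 0.0623
```

Emit:
arm_command(
  commands=[
    [5.5,[-0.2,0.2,-1],0],
    [5.5,[0,0,-1],0],
    [5.5,[0,0,-1],0],
    [5.5,[0,0,-1],0],
    [5.5,[0,0,-0.5],0],
    [5.5,[0,0,-0.2],0],
    [5.5,[0,0,0],0],
    [5.5,[0,0,0],0],
  ],
)

```text
clock: 6.6
position: [0.6727, -0.0596, 0.2035]
ee_rot: [-0.707, 0.707, 0.0, 0.0]
contact_force: [1.1, -0.2, -1.6]
width: 0.0622
```

Run:
```python
from rig import manip
import cv2, numpy as np
s=manip.get_state();print(s["position"],s["contact_force"],s["width"])
d=manip.get_image("scene"); cv2.imwrite("pics/d_scene.png",cv2.resize(d["pixels"][140:340,170:370,::-1],(600,600)))
```

```text
[ 0.67267716 -0.05961989  0.20352728] [ 1.12768817 -0.2034382  -1.6326667 ] 0.0622044718789069
```

View pics/d_scene.png

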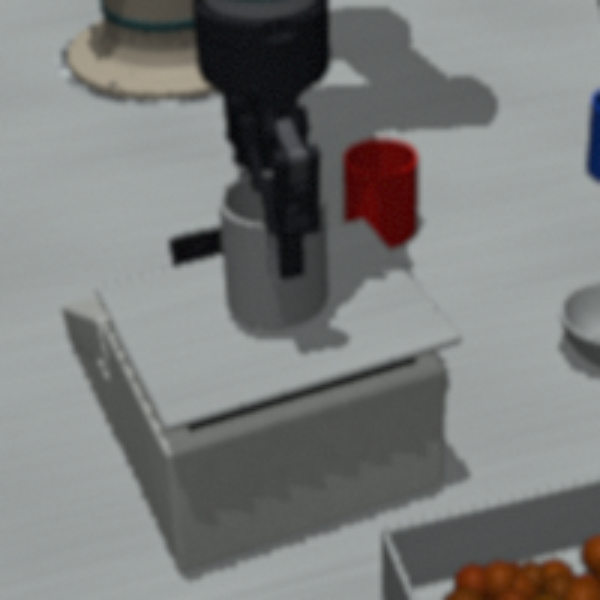

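The cup hangs upright about 1 cm above the platform's middle. I'll lower it to touch, then open.

Emit:
arm_command(
  commands=[
    [5.5,[0,0,-0.2],0],
    [5.5,[0,0,-0.2],0],
    [5.5,[0,0,-0.2],0],
    [5.5,[0,0,-0.2],0],
    [5.5,[0,0,-0.2],0],
    [5.5,[0,0,-0.2],0],
    [5.5,[0,0,0],0],
    [5.5,[0,0,0],0],
  ],
)

```text
clock: 7.45
position: [0.6723, -0.0596, 0.1912]
ee_rot: [-0.707, 0.707, 0.0, 0.0]
contact_force: [-0.8, 1.1, -0.2]
width: 0.0622
```

Emit:
arm_command(
  commands=[
    [6.6,[0,0,0],0],
    [7.2,[0,0,0],0],
    [8.5,[0,0,0],0],
    [8.5,[0,0,0],0],
    [8.5,[0,0,0],0],
    [8.5,[0,0,0],0],
    [8.5,[0,0,1],0],
    [8.5,[0,0,3],0],
    [8.5,[0,0,4],0],
    [8.5,[0,0,3],0],
    [8.5,[0,0,0],0],
    [8.5,[0,0,0],0],
  ],
)

```text
clock: 8.65
position: [0.6726, -0.0596, 0.3025]
ee_rot: [-0.707, 0.707, 0.001, 0.001]
contact_force: [-0.3, -0.5, -0.6]
width: 0.0848
```

Run:
```python
from rig import manip
import cv2, numpy as np
s=manip.get_state();print(s["position"],s["contact_force"],s["width"])
for n in ("scene","top"):
    d=manip.get_image(n); cv2.imwrite(f"pics/e_{n}.png",d["pixels"][:,:,::-1]); np.savez(f"e_{n}.npz",**d)
a=cv2.imread("pics/e_scene.png")[140:340,170:370];b=cv2.imread("pics/e_top.png")[70:270,320:520]
cv2.imwrite("pics/e.png",np.hstack([cv2.resize(a,(400,400)),cv2.resize(b,(400,400))]))
```

```text
[ 0.67262159 -0.05957863  0.30245448] [-0.25319989 -0.45161821 -0.55407794] 0.0848043550921188
```

View pics/e.png

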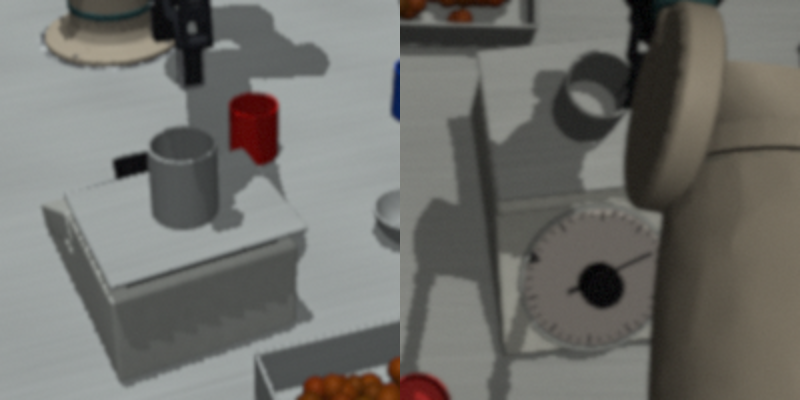

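The cup stands upright on the platform, released, and the needle has moved clockwise. Next, go above the knob with the camera on the dial's axis.

Emit:
arm_command(
  commands=[
    [8.5,[-1.0,-0.1,0],0.14],
    [8.5,[-1.5,-0.1,0],0.14],
    [8.5,[-1.5,-0.1,0],0.14],
    [8.5,[-1.5,-0.1,0],0.14],
    [8.5,[-1.5,-0.1,0],0.14],
    [8.5,[-1.5,-0.1,0],0.14],
    [8.5,[-1.5,-0.1,0],0.14],
    [8.5,[-1.5,-0.1,0],0.14],
    [8.5,[-1.5,-0.1,0],0.14],
    [8.5,[-1.5,-0.1,0],0.14],
    [8.5,[-1.5,-0.1,0],0.14],
    [8.5,[-1.0,-0.1,0],0.14],
  ],
)

```text
clock: 9.95
position: [0.5005, -0.0713, 0.2995]
ee_rot: [0.472, -0.469, -0.527, 0.528]
contact_force: [-0.6, 0.0, 0.1]
width: 0.085
```

Emit:
arm_command(
  commands=[
    [6.5,[0,0,-3],0],
    [6.5,[0,0,-3],0],
    [6.5,[0,0,-2],0],
    [6.5,[0,0,0],0],
    [6.5,[0,0,0],0],
  ],
)

```text
clock: 10.45
position: [0.502, -0.0715, 0.2204]
ee_rot: [0.473, -0.471, -0.526, 0.527]
contact_force: [0.1, -0.9, 1.1]
width: 0.0647
```

```bash
cat > look.py <<'E'
import sys
from rig import manip
import cv2, numpy as np
from h import *
from scipy.spatial.transform import Rotation as Ro
n=sys.argv[1]
s=manip.get_state();q=s["ee_rot"];M=Ro.from_quat(np.r_[q[1:],q[0]]).as_matrix()
print("clk",s["clock"],"pos",s["position"].round(4),"F",s["contact_force"].round(1),"w",round(s["width"],4),"jaw",np.degrees(np.arctan2(M[1,0],M[0,0])).round(2),"q6",s["qpos"][5].round(2))
d=manip.get_image("wrist");np.savez(n+".npz",**d);cv2.imwrite(f"pics/{n}.png",d["pixels"][:,:,::-1])
E
python3 look.py f
```

```text
clk 10.45 pos [ 0.502  -0.0715  0.2204] F [ 0.1 -0.9  1.1] w 0.0647 jaw 96.25 q6 -1.96
```

View pics/f.png

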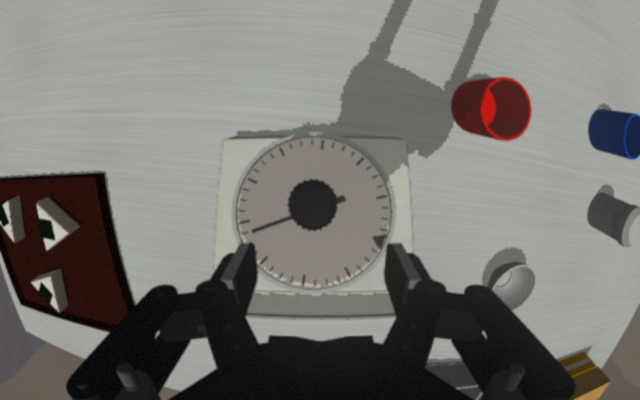

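The wrist view shows the dial face-on: knob (312,204), needle tip (252,231), wedge (380,241). Up in the picture is the downhill front. I'll measure both angles on the card plane.

```bash
cat > dial.py <<'E'
import sys
from h import *
def ray(d,u,v):
    K=d["intrinsics"];x=(u-K[0,2])/K[0,0];y=(v-K[1,2])/K[1,1];r=np.hypot(x,y)+1e-9
    return d["R"].T@np.array([np.sin(r)*x/r,np.sin(r)*y/r,np.cos(r)])
YAW=np.radians(6.2);sx=np.array([np.cos(YAW),np.sin(YAW),0]);sy=np.array([-np.sin(YAW),np.cos(YAW),0])
N=-.5*sx+np.cos(np.pi/6)*np.array([0,0,1.]);UP=np.cos(np.pi/6)*sx+.5*np.array([0,0,1.]);RT=-sy
def analyse(n,KC):
    """KC: knob axis point on the card plane. rectify the card plane"""
    d=load(n+".npz");c=-d["R"].T@d["t"]
    g=np.arange(-80,80.01,.4)/1000
    # rectified pic: x right (RT), y up
    X=KC+g[None,:,None]*RT-g[:,None,None]*UP
    p=X@d["R"].T+d["t"];r=np.arctan2(np.hypot(p[...,0],p[...,1]),p[...,2]);h=np.hypot(p[...,0],p[...,1])+1e-12
    K=d["intrinsics"];mu=(K[0,2]+K[0,0]*r*p[...,0]/h).astype(np.float32);mv=(K[1,2]+K[1,1]*r*p[...,1]/h).astype(np.float32)
    return cv2.remap(d["pixels"][:,:,::-1].copy(),mu,mv,cv2.INTER_CUBIC)
E
python3 - <<'E'
from dial import *
d=load("f.npz");P=fcloud(d)
# plane through card ring pixels
m=np.zeros((400,640),np.uint8);cv2.circle(m,(314,212),62,1,-1);cv2.circle(m,(314,204),34,0,-1);m[240:]=0
s=P[m>0]
h=s@N;print("card h along N med",np.median(h),h.std(), "fit"); 
A=np.c_[s[:,:2],np.ones(len(s))];k=np.linalg.lstsq(A,s[:,2],rcond=None)[0];print(k,np.degrees(np.arctan(np.hypot(*k[:2]))),np.degrees(np.arctan2(k[1],k[0])))
km=np.zeros((400,640),np.uint8);cv2.circle(km,(312,204),15,1,-1);q=P[km>0];print("knob top h",np.median(q@N),np.median(q,0))
g=cv2.cvtColor(d["pixels"],cv2.COLOR_RGB2GRAY);b=((g<50)).astype(np.uint8);b=cv2.morphologyEx(b,cv2.MORPH_OPEN,np.ones((9,9)));n,l,st,ce=cv2.connectedComponentsWithStats(b)
i=l[204,312];print(st[i],ce[i])
u,v=ce[i];c=-d["R"].T@d["t"];r=ray(d,u,v);top=c+r*((np.median(q@N))-c@N)/(r@N);print("knob top",top)
KC=top+N*(np.median(h)-top@N);print("KC",KC)
im=analyse("f",KC);cv2.circle(im,(200,200),150,(0,0,255),1);cv2.imwrite("pics/f_rect.png",cv2.resize(im,(600,600)))
np.save("KC.npy",KC)
E
```

```text
card h along N med -0.18434245967079582 0.015833953241507003 fit
[ 0.40134682  0.04569026 -0.12519707] 21.99571300715612 6.494723941962992
knob top h -0.15830341977558032 [ 0.50717121 -0.07814462  0.10350109]
[ 290  181   46   48 1782] [312.35634119 204.31593715]
knob top [ 0.5074083  -0.07774611  0.10359805]
KC [ 0.52035167 -0.07634001  0.08104758]
```

View pics/f_rect.png

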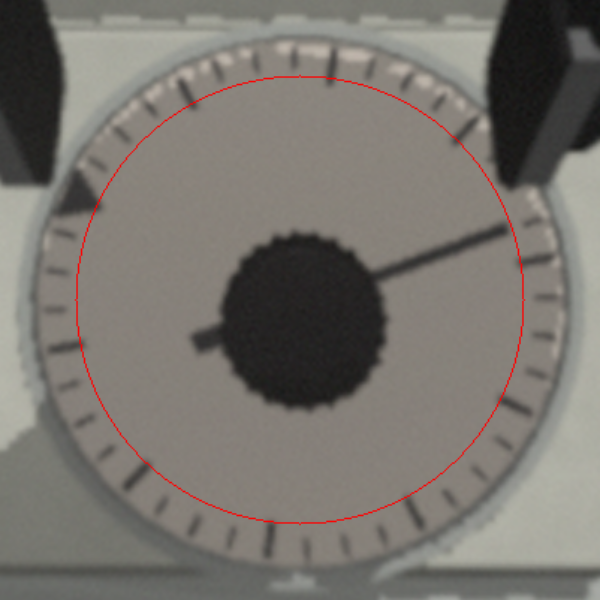

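Wedge at -64.5° and needle at +70.4° (1.23 rad, about 0.196 kg, plausible), so the dial needs about 135° clockwise. I'll ratchet the knob in strokes of ±22° about the scale's y, starting just above it.

Emit:
arm_command(
  commands=[
    [6.0,[0.4,-0.3,-2],0.1],
    [6.0,[0.4,-0.3,-2],0.1],
    [6.0,[0,0,-2],0.1],
    [6.0,[0,0,-1.5],0.08],
    [6.0,[0,0,-1],0],
    [6.0,[0,0,0],0],
    [6.0,[0,0,0],0],
  ],
)

```text
clock: 11.2
position: [0.5111, -0.0777, 0.1369]
ee_rot: [-0.364, 0.365, 0.606, -0.606]
contact_force: [0.2, -0.1, -0.2]
width: 0.0601
```

```bash
python3 look.py g
```

```text
clk 11.2 pos [ 0.5111 -0.0777  0.1369] F [ 0.2 -0.1 -0.2] w 0.0601 jaw 117.97 q6 -2.34
```

View pics/g.png

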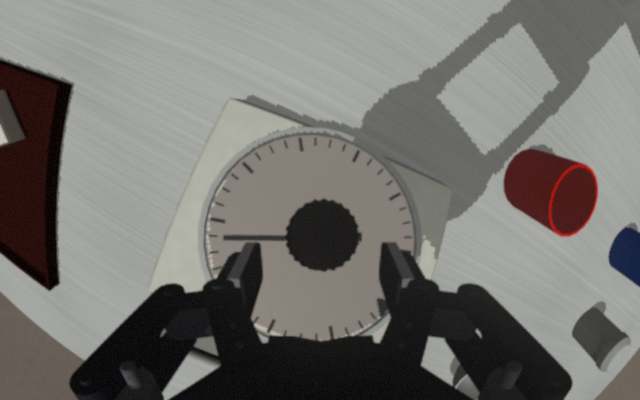

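The knob at (322,234) is centred between the pads (260 and 382). Lower and grip.

Emit:
arm_command(
  commands=[
    [6.0,[0,0,-1],0],
    [6.0,[0,0,-1],0],
    [6.0,[0,0,-0.5],0],
    [6.0,[0,0,0],0],
    [3.5,[0,0,0],0],
    [3.5,[0,0,0],0],
    [3.5,[0,0,0],0],
    [3.5,[0,0,0],0],
  ],
  grip_force=30,
)

```text
clock: 12.05
position: [0.5102, -0.0771, 0.1113]
ee_rot: [-0.364, 0.364, 0.606, -0.606]
contact_force: [-1.9, 3.7, 3.2]
width: 0.0388
```

```bash
python3 look.py i
```

```text
clk 12.05 pos [ 0.5102 -0.0771  0.1113] F [-1.9  3.7  3.2] w 0.0388 jaw 118.01 q6 -2.35
```

View pics/i.png

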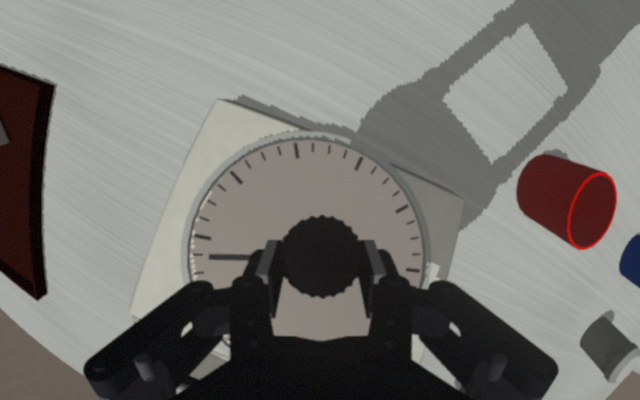

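The knob is gripped at 38.8 mm. First stroke.

Emit:
arm_command(
  commands=[
    [3.5,[0,0,0],-0.06],
    [3.5,[0,0,0],-0.08],
    [3.5,[0,0,0],-0.08],
    [3.5,[0,0,0],-0.08],
    [3.5,[0,0,0],-0.08],
    [3.5,[0,0,0],-0.08],
    [3.5,[0,0,0],-0.08],
    [3.5,[0,0,0],-0.08],
    [3.5,[0,0,0],-0.08],
    [3.5,[0,0,0],-0.07],
    [3.5,[0,0,0],0],
  ],
)

```text
clock: 13.2
position: [0.5106, -0.0778, 0.1116]
ee_rot: [-0.565, 0.565, 0.425, -0.425]
contact_force: [-2.1, 0.3, 5.2]
width: 0.038
```

```bash
python3 look.py j
```

```text
clk 13.2 pos [ 0.5106 -0.0778  0.1116] F [-2.1  0.3  5.2] w 0.038 jaw 73.9 q6 -1.58
```

View pics/j.png

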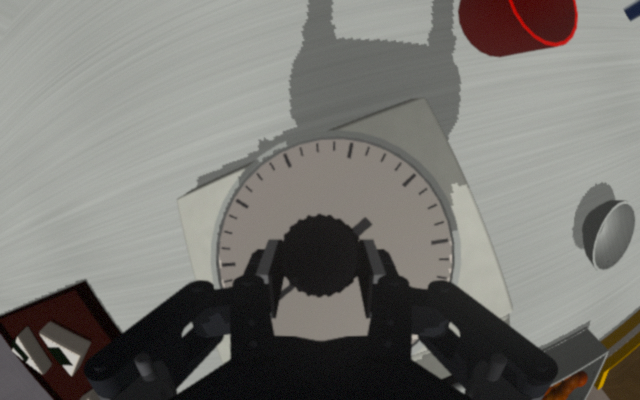

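The forces are low and the dial turned with the grip. Ratchet back and take the second stroke.

Emit:
arm_command(
  commands=[
    [6.0,[0,0,0],0],
    [6.0,[0,0,0],0],
    [6.0,[0,0,0],0],
    [6.0,[0,0,1.2],0],
    [6.0,[0,0,0.8],0.11],
    [6.0,[0,0,0],0.13],
    [6.0,[0,0,0],0.13],
    [6.0,[0,0,0],0.13],
    [6.0,[0,0,0],0.13],
    [6.0,[0,0,0],0.14],
    [6.0,[0,0,0],0],
    [6.0,[0,0,0],0],
  ],
)

```text
clock: 14.45
position: [0.5106, -0.0777, 0.1315]
ee_rot: [-0.365, 0.365, 0.606, -0.606]
contact_force: [-0.7, -0.7, -0.1]
width: 0.0601
```

```bash
python3 look.py k
python3 - <<'E'
from dial import *
KC=np.load("KC.npy")
cv2.imwrite("pics/k_rect.png",cv2.resize(analyse("k",KC),(600,600)))
E
```

```text
clk 14.45 pos [ 0.5106 -0.0777  0.1315] F [-0.7 -0.7 -0.1] w 0.0601 jaw 117.87 q6 -2.34
```

View pics/k_rect.png

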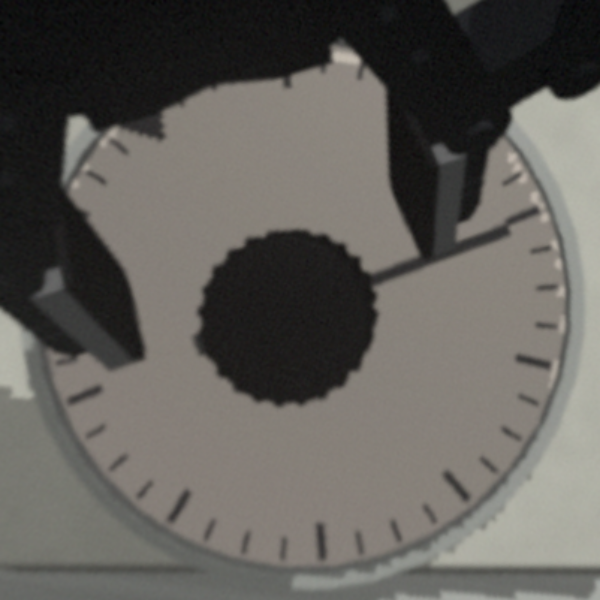

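The wedge is now at about -40°, so the stroke gave only 24° and the grip slipped some. I'll use a firmer grip for the next one.

Emit:
arm_command(
  commands=[
    [6.0,[0,0,-1.0],0],
    [6.0,[0,0,-1.0],0],
    [3.5,[0,0,0],0],
    [3.5,[0,0,0],0],
    [3.5,[0,0,0],0],
    [3.5,[0,0,0],0],
  ],
  grip_force=70,
)

```text
clock: 15.1
position: [0.5094, -0.0776, 0.1103]
ee_rot: [0.365, -0.363, -0.606, 0.607]
contact_force: [-2.1, -1.0, -4.9]
width: 0.0374
```

Emit:
arm_command(
  commands=[
    [3.5,[0,0,0],-0.06],
    [3.5,[0,0,0],-0.08],
    [3.5,[0,0,0],-0.08],
    [3.5,[0,0,0],-0.08],
    [3.5,[0,0,0],-0.08],
    [3.5,[0,0,0],-0.08],
    [3.5,[0,0,0],-0.08],
    [3.5,[0,0,0],-0.08],
    [3.5,[0,0,0],-0.08],
    [3.5,[0,0,0],-0.08],
    [3.5,[0,0,0],0],
  ],
)

```text
clock: 16.2
position: [0.51, -0.0775, 0.111]
ee_rot: [0.567, -0.567, -0.422, 0.422]
contact_force: [-2.2, -1.1, -1.5]
width: 0.0369
```

Emit:
arm_command(
  commands=[
    [6.0,[0,0,0],0],
    [6.0,[0,0,0],0],
    [6.0,[0,0,0],0],
    [6.0,[0,0,1.2],0],
    [6.0,[0,0,0.8],0.12],
    [6.0,[0,0,0],0.13],
    [6.0,[0,0,0],0.13],
    [6.0,[0,0,0],0.13],
    [6.0,[0,0,0],0.13],
    [6.0,[0,0,0],0.14],
    [6.0,[0,0,0],0],
  ],
)

```text
clock: 17.3
position: [0.511, -0.0777, 0.1321]
ee_rot: [-0.363, 0.365, 0.606, -0.606]
contact_force: [0.1, -0.1, 0.5]
width: 0.0599
```

```bash
python3 look.py l
python3 - <<'E'
from dial import *
KC=np.load("KC.npy")
cv2.imwrite("pics/l_rect.png",cv2.resize(analyse("l",KC),(600,600)))
E
```

```text
clk 17.3 pos [ 0.511  -0.0777  0.1321] F [ 0.1 -0.1  0.5] w 0.0599 jaw 118.03 q6 -2.35
```

View pics/l_rect.png

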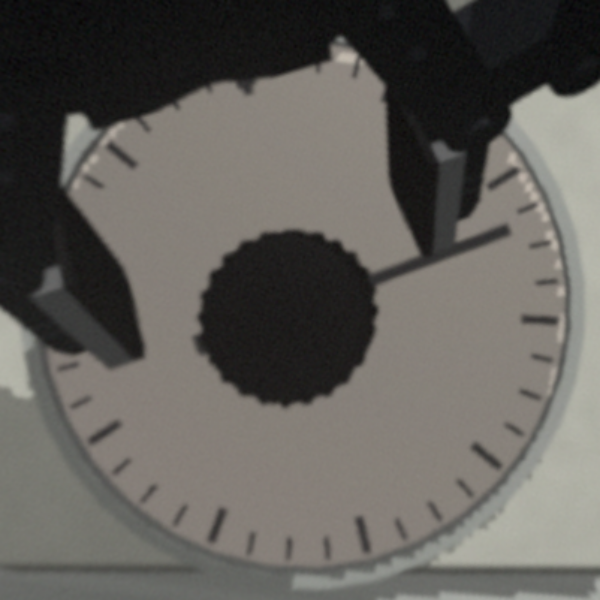

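The wedge is at about -14°, 26° per stroke. About 84° remain, so two more strokes before measuring again.

Emit:
arm_command(
  commands=[
    [6.0,[0,0,-1.0],0],
    [6.0,[0,0,-1.0],0],
    [3.5,[0,0,0],0],
    [3.5,[0,0,0],0],
    [3.5,[0,0,0],0],
    [3.5,[0,0,0],0],
  ],
  grip_force=70,
)

```text
clock: 17.95
position: [0.5094, -0.0776, 0.1104]
ee_rot: [0.365, -0.363, -0.606, 0.607]
contact_force: [-1.8, -1.2, -5.1]
width: 0.037
```

Emit:
arm_command(
  commands=[
    [3.5,[0,0,0],-0.06],
    [3.5,[0,0,0],-0.08],
    [3.5,[0,0,0],-0.08],
    [3.5,[0,0,0],-0.08],
    [3.5,[0,0,0],-0.08],
    [3.5,[0,0,0],-0.08],
    [3.5,[0,0,0],-0.08],
    [3.5,[0,0,0],-0.08],
    [3.5,[0,0,0],-0.08],
    [3.5,[0,0,0],-0.08],
    [3.5,[0,0,0],0],
  ],
)

```text
clock: 19.05
position: [0.5101, -0.0776, 0.111]
ee_rot: [0.567, -0.567, -0.422, 0.422]
contact_force: [-1.3, -0.7, -2.1]
width: 0.0366
```

Emit:
arm_command(
  commands=[
    [6.0,[0,0,0],0],
    [6.0,[0,0,0],0],
    [6.0,[0,0,0],0],
    [6.0,[0,0,1.2],0],
    [6.0,[0,0,0.8],0.12],
    [6.0,[0,0,0],0.13],
    [6.0,[0,0,0],0.13],
    [6.0,[0,0,0],0.13],
    [6.0,[0,0,0],0.13],
    [6.0,[0,0,0],0.14],
    [6.0,[0,0,0],0],
  ],
)

```text
clock: 20.15
position: [0.5109, -0.0777, 0.132]
ee_rot: [-0.363, 0.365, 0.606, -0.606]
contact_force: [-0.1, 0.5, -0.4]
width: 0.06
```

Emit:
arm_command(
  commands=[
    [6.0,[0,0,-1.0],0],
    [6.0,[0,0,-1.0],0],
    [3.5,[0,0,0],0],
    [3.5,[0,0,0],0],
    [3.5,[0,0,0],0],
    [3.5,[0,0,0],0],
  ],
)

```text
clock: 20.75
position: [0.5094, -0.0776, 0.1105]
ee_rot: [0.365, -0.363, -0.606, 0.606]
contact_force: [-1.9, -1.9, -3.6]
width: 0.0374
```

Emit:
arm_command(
  commands=[
    [3.5,[0,0,0],-0.06],
    [3.5,[0,0,0],-0.08],
    [3.5,[0,0,0],-0.08],
    [3.5,[0,0,0],-0.08],
    [3.5,[0,0,0],-0.08],
    [3.5,[0,0,0],-0.08],
    [3.5,[0,0,0],-0.08],
    [3.5,[0,0,0],-0.08],
    [3.5,[0,0,0],-0.08],
    [3.5,[0,0,0],-0.08],
    [3.5,[0,0,0],0],
  ],
)

```text
clock: 21.85
position: [0.5101, -0.0776, 0.1111]
ee_rot: [0.567, -0.567, -0.422, 0.422]
contact_force: [-2.4, -0.9, -0.7]
width: 0.0364
```

Emit:
arm_command(
  commands=[
    [6.0,[0,0,0],0],
    [6.0,[0,0,0],0],
    [6.0,[0,0,0],0],
    [6.0,[0,0,1.2],0],
    [6.0,[0,0,0.8],0.12],
    [6.0,[0,0,0],0.13],
    [6.0,[0,0,0],0.13],
    [6.0,[0,0,0],0.13],
    [6.0,[0,0,0],0.13],
    [6.0,[0,0,0],0.14],
    [6.0,[0,0,0],0],
  ],
)

```text
clock: 22.95
position: [0.5109, -0.0777, 0.132]
ee_rot: [-0.363, 0.365, 0.606, -0.606]
contact_force: [-0.4, -0.4, -0.1]
width: 0.0598
```

```bash
python3 look.py m
python3 - <<'E'
from dial import *
KC=np.load("KC.npy")
cv2.imwrite("pics/m_rect.png",cv2.resize(analyse("m",KC),(600,600)))
E
```

```text
clk 22.95 pos [ 0.5109 -0.0777  0.132 ] F [-0.4 -0.4 -0.1] w 0.0598 jaw 118.03 q6 -2.35
```

View pics/m_rect.png

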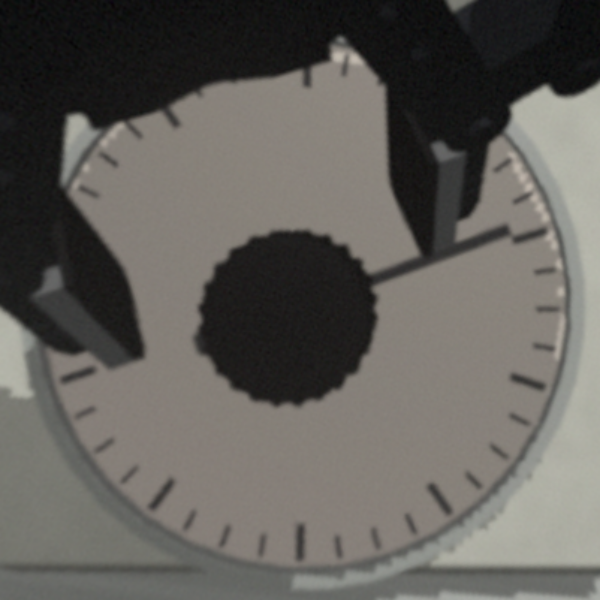

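The wedge is now hidden by the finger. The long ticks, at multiples of 36° from it, put it at about +36°, leaving about 34°. I'll take one more stroke and read the ticks while still gripping.

Emit:
arm_command(
  commands=[
    [6.0,[0,0,-1.0],0],
    [6.0,[0,0,-1.0],0],
    [3.5,[0,0,0],0],
    [3.5,[0,0,0],0],
    [3.5,[0,0,0],0],
    [3.5,[0,0,0],0],
  ],
)

```text
clock: 23.6
position: [0.5094, -0.0776, 0.1104]
ee_rot: [0.365, -0.363, -0.606, 0.607]
contact_force: [-2.1, -0.6, -3.8]
width: 0.0369
```

Emit:
arm_command(
  commands=[
    [3.5,[0,0,0],-0.06],
    [3.5,[0,0,0],-0.08],
    [3.5,[0,0,0],-0.08],
    [3.5,[0,0,0],-0.08],
    [3.5,[0,0,0],-0.08],
    [3.5,[0,0,0],-0.08],
    [3.5,[0,0,0],-0.08],
    [3.5,[0,0,0],-0.08],
    [3.5,[0,0,0],-0.08],
    [3.5,[0,0,0],-0.08],
    [3.5,[0,0,0],0],
  ],
)

```text
clock: 24.7
position: [0.5101, -0.0776, 0.111]
ee_rot: [0.567, -0.567, -0.422, 0.422]
contact_force: [-1.1, -1.7, -1.9]
width: 0.0367
```

```bash
python3 look.py n
python3 - <<'E'
from dial import *
KC=np.load("KC.npy")
cv2.imwrite("pics/n_rect.png",cv2.resize(analyse("n",KC),(600,600)))
E
```

```text
clk 24.7 pos [ 0.5101 -0.0776  0.111 ] F [-1.1 -1.7 -1.9] w 0.0367 jaw 73.33 q6 -1.57
```

View pics/n_rect.png

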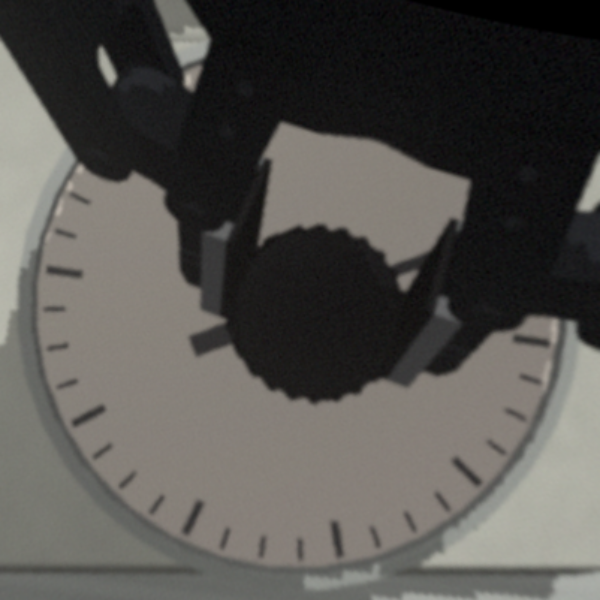

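Ticks at 171.2° and 206.3° put the wedge at about 62.3°, so about 8° remain. I'll regrip near mid-range for the fine turn.

Emit:
arm_command(
  commands=[
    [6.0,[0,0,0],0],
    [6.0,[0,0,0],0],
    [6.0,[0,0,0],0],
    [6.0,[0,0,2],0],
    [6.0,[0,0,3],0.12],
    [6.0,[-0.5,0,3],0.12],
    [6.0,[0,0,2],0.12],
    [6.0,[0,0,0],0.12],
    [6.0,[0,0,0],0.12],
    [6.0,[0,0,0],0],
  ],
)

```text
clock: 25.75
position: [0.5058, -0.0776, 0.2116]
ee_rot: [-0.417, 0.417, 0.571, -0.571]
contact_force: [0.2, -0.5, 0.1]
width: 0.0595
```

```bash
python3 look.py o
python3 - <<'E'
from dial import *
KC=np.load("KC.npy")
cv2.imwrite("pics/o_rect.png",cv2.resize(analyse("o",KC),(600,600)))
E
```

```text
clk 25.75 pos [ 0.5058 -0.0776  0.2116] F [ 0.2 -0.5  0.1] w 0.0595 jaw 107.72 q6 -2.17
```

View pics/o_rect.png

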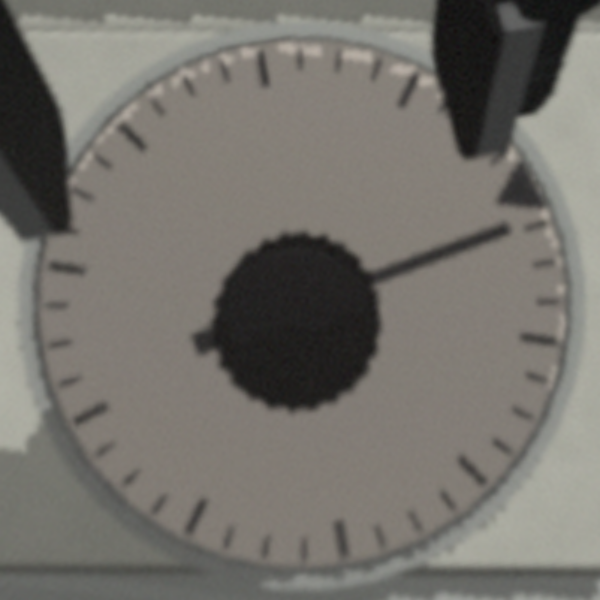

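Wedge at about 62.9°, needle at about 70.2°. About 7.5° remains.

Emit:
arm_command(
  commands=[
    [6.0,[0.5,0,-3],0],
    [6.0,[0,0,-3],0],
    [6.0,[0,0,-2.5],0],
    [6.0,[0,0,-1.0],0],
    [6.0,[0,0,-0.5],0],
    [6.0,[0,0,0],0],
    [3.5,[0,0,0],0],
    [3.5,[0,0,0],0],
    [3.5,[0,0,0],0],
    [3.5,[0,0,0],0],
  ],
)

```text
clock: 26.8
position: [0.511, -0.0769, 0.113]
ee_rot: [-0.417, 0.418, 0.572, -0.57]
contact_force: [-1.3, 1.8, 6.1]
width: 0.0362
```

Emit:
arm_command(
  commands=[
    [3.5,[0,0,0],-0.05],
    [3.5,[0,0,0],-0.05],
    [3.5,[0,0,0],-0.05],
    [3.5,[0,0,0],-0.05],
    [3.5,[0,0,0],0],
  ],
)

```text
clock: 27.3
position: [0.5099, -0.0772, 0.1136]
ee_rot: [-0.472, 0.472, 0.527, -0.527]
contact_force: [-4.2, -0.2, 12.7]
width: 0.0367
```

```bash
python3 look.py p
python3 - <<'E'
from dial import *
KC=np.load("KC.npy")
cv2.imwrite("pics/p_rect.png",cv2.resize(analyse("p",KC),(600,600)))
E
```

```text
clk 27.3 pos [ 0.5099 -0.0772  0.1136] F [-4.2 -0.2 12.7] w 0.0367 jaw 96.32 q6 -1.97
```

View pics/p_rect.png

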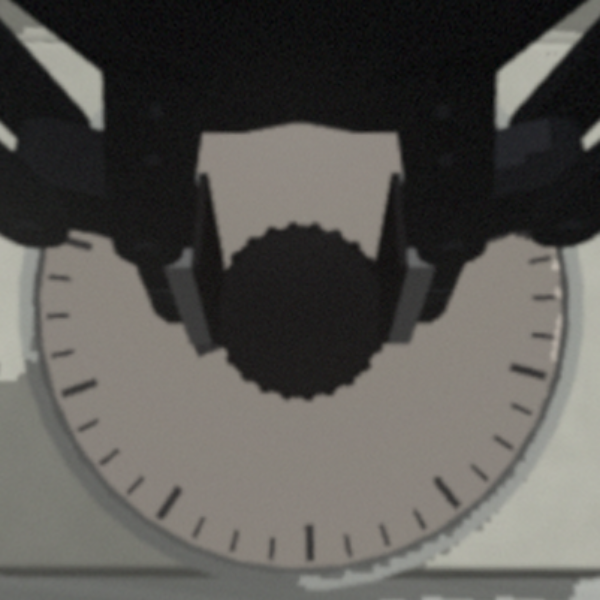

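The tick moved from 170.5° to 177.8°, which puts the wedge at about 70°. Release, back off and check.

Emit:
arm_command(
  commands=[
    [5.0,[0,0,0],0],
    [6.0,[0,0,0],0],
    [6.5,[0,0,0],0],
    [6.5,[0,0,2],0],
    [6.5,[-0.4,0,4],0],
    [6.5,[-0.5,0,4],0],
    [6.5,[0,0,1],0],
    [6.5,[0,0,0],0],
    [6.5,[0,0,0],0],
  ],
)

```text
clock: 28.25
position: [0.5008, -0.0774, 0.22]
ee_rot: [0.473, -0.471, -0.526, 0.527]
contact_force: [-0.2, 0.5, -0.5]
width: 0.0651
```

```bash
python3 look.py r
python3 - <<'E'
from dial import *
KC=np.load("KC.npy")
cv2.imwrite("pics/r_rect.png",cv2.resize(analyse("r",KC),(600,600)))
E
```

```text
clk 28.25 pos [ 0.5008 -0.0774  0.22  ] F [-0.2  0.5 -0.5] w 0.0651 jaw 96.25 q6 -1.97
```

View pics/r_rect.png

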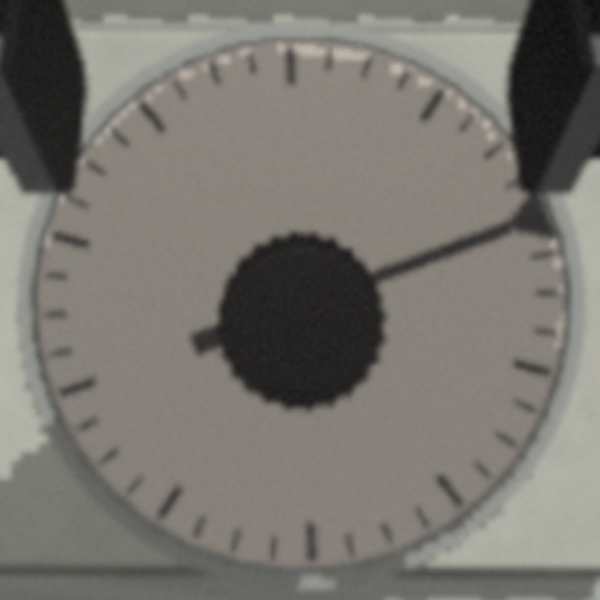

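The wedge's point meets the needle tip at about (510,226); the ticks put the wedge at about 69.6° against 70.3°. I'll back off and take a final check of the dial and cup.

Emit:
arm_command(
  commands=[
    [8.0,[-2,0,3],0],
    [8.0,[-3,0,3],0],
    [8.0,[-3,0,0],0],
    [8.0,[-2,0,0],0],
    [8.0,[0,0,0],0],
    [8.0,[0,0,0],0],
  ],
)

```text
clock: 28.9
position: [0.4014, -0.0775, 0.28]
ee_rot: [0.473, -0.472, -0.526, 0.526]
contact_force: [0.1, -0.5, 0.2]
width: 0.0799
```

```bash
python3 look.py s
python3 - <<'E'
from dial import *
from rig import manip
KC=np.load("KC.npy")
im=analyse("s",KC);a=cv2.resize(im,(400,400))
z=cv2.resize(im[110:190,290:370],(400,400),interpolation=2)
d=manip.get_image("scene");b=cv2.resize(d["pixels"][140:290,170:430,::-1],(400,230))
t=manip.get_image("top")["pixels"][60:260,150:500,::-1];t=cv2.resize(t,(400,230))
cv2.imwrite("pics/s_rect.png",np.vstack([np.hstack([a,z]),np.hstack([b,t])])[:600])
E
```

```text
clk 28.9 pos [ 0.4014 -0.0775  0.28  ] F [ 0.1 -0.5  0.2] w 0.0799 jaw 96.23 q6 -2.04
```

View pics/s_rect.png

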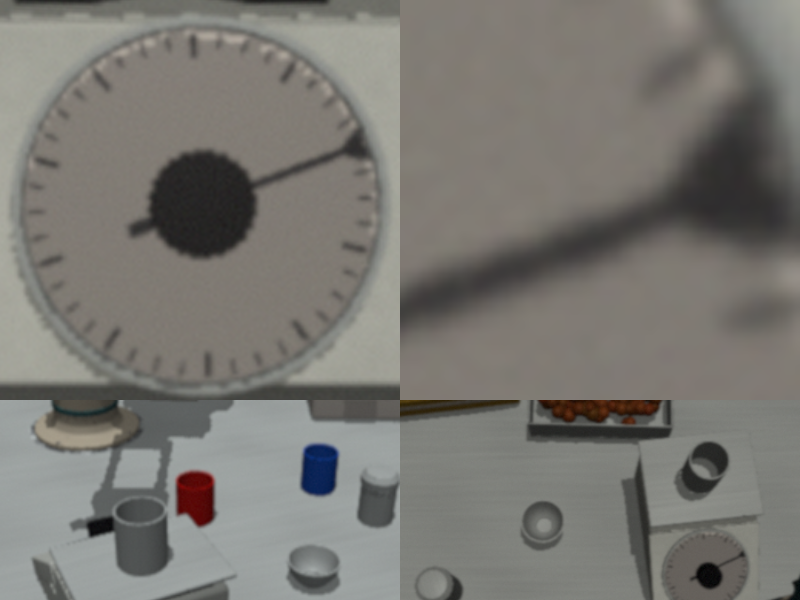

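The needle runs straight into the point of the wedge, clear of any finger. The cup stands upright mid-platform, and the bowl and shaker are where they were. Handing in.

```bash
python3 -c "
from rig import manip
print(manip.sign_off())"
```

```text
the job is handed in; nothing more can be done
None
```

The empty steel cup stands upright and released near the middle of the scale's platform, and the scale is tared. I handed the job in at about 29 s.

- **Cup:** I lowered it in 2 mm steps until the wrist force showed about 2 N of its weight on the platform, then let go. The platform's sinking was not measured directly. From the needle (about 70.3°, roughly 0.195 kg) it should be about 3 mm, far below overload.
- **Tare:** I turned the knob in six grip-and-turn strokes. After letting go, the last reading had the zero mark at about 69.6° and the needle at about 70.3°. That 0.7° gap is well within the 4.5° (half division) allowed, and the close crop shows the needle running into the wedge's point.
- **Surroundings:** the last pictures show the bowl and shaker where they started, and the arm is clear of everything.

**Disagreements:**
- The full strokes gave about 25° of dial for 44° of gripper turn, because the pads slipped on the tilted knob. I finished by reading the dial instead of trusting the commanded turn.
- The first top-camera estimate of the knob was about 5 mm off the wrist camera's in y. I used the wrist value, which matched the platform's centre line.
- The force reading rose to about 13 N upward on the fine turn, but went back to zero on release.

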